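# Set the grind gauge to the flip stop of the draw-down bed

### The job

Set up the steel grind gauge block for a draw-down: flip the stop leaf down until it rests on its carriage, then slide the block, flat on the bed, back flush against the fence and along it until its end bears on the tip of the stop's adjusting screw, and hold it there about a second with a light but definite push (about 10 N at the screw; more than 15 N, or a knock, would spring the leaf). Then flip the leaf up and back again, clear of the scraper's path, leaving the block exactly where it was gauged, flush along the fence. Leave the other things where they lie.

Things in the scene. Friction and masses are not known exactly. Their poses are not given: they have to be found in the camera images.
- draw_bed: Fixed draw-down bed: dark steel plate 140 (its x) by 360 mm (its y), flat top 16 mm above the worktop. Origin: centre of its footprint on the worktop; x points away from the robot to the fence, y along the fence towards the stop, z up. Place and yaw differ each time.
- fence_face (a point): Foot of the fence's front face (on the bed surface, mid-length, 38 mm from the bed's centre line); axes as the bed's. The fence is an aluminium bar along the bed's far side, 24 mm thick; its top is 46 mm above the worktop.
- stop_leaf (a joint): Hinge angle of the stop leaf, rad. 0 = down, level over the bed and resting on its carriage; grows as its free end goes up and back over the fence; pi/2 = upright; limit 1.9. Down below 0.05, up above 1.4. Starts up, 1.55 to 1.85. The hinge is stiff (about 0.09 N m): the leaf stays where it is left and must be led all the way.
- stop_carriage: Aluminium carriage fixed on top of the fence towards its +y end (place along the fence differs). Origin: on the fence's top centre line, 46 mm above the worktop, at mid-width of the leaf; axes as the bed's. It reaches 26 mm above its origin. The leaf's hinge axis runs along y, 16 mm above this origin. The leaf is a steel bar 18 mm wide.
- finger_bar (a point): Centre of the round finger bar at the leaf's free end: 15 mm diameter, 28 mm long along bed y; pinch it by its two flat ends. It lies 88 mm from the hinge axis, and 1 mm above it when the leaf is down (63 mm above the worktop, towards bed -x from the hinge). Nothing stands beside it.
- stop_nose (a point): Point in the steel nose block under the leaf, 18 mm thick along y, turning with the leaf: on the adjusting screw's axis at mid-thickness; leaf down: 22.5 mm above the worktop, 30 mm in front of the fence. The 7 mm brass screw projects along bed -y; its round end is 15 to 31 mm from this point, set differently each time and not measured: find it by touch. It does not yield.
- grind_gauge: Loose steel block 60 x 170 x 12 mm (x, y, z) with two shallow grooves on top, 0.65 to 0.95 kg; sliding it takes some 3 to 7 N. Origin: centre of its underside; axes about as the bed's. Starts flat on the bed, 10 to 40 mm off the fence, up to 0.12 rad askew, its end 25 to 90 mm short of the screw. The bed is clear in front of it and at its -y end: push it there.
- gauge_scraper: Scraper blade 38 x 90 x 6 mm lying on the bed beyond the stop; leave it.
- beaker: Beaker 68 mm diameter, 72 mm high, on the worktop left of the bed; leave it.
- film_applicator: Steel frame applicator 50 x 84 x 22 mm, on the worktop to the left; leave it.
- brush: Brush 136 mm long, lying behind the bed; leave it.
- bottle_front_far: White bottle 71 mm diameter, 83 mm high, behind the bed; leave it.
- vial: Capped vial 25 mm diameter, 67 mm high, behind the bed; leave it.
- spatula_wood: Spatula with wooden handle, 192 mm long, to the left; leave it.

How it is judged:
By the outcome, as a careful person would: the job done as asked, in the order asked, and still so for the second after the job is handed in, with the robot touching nothing.
It also fails if it takes over 72 s, if anything falls off the work surface, if the arm or the gripper's body presses on something with over 40 N, if the wrist force passes 120 N, or if a joint passes its speed limit or range.

### The arm

A 6-joint arm with a two-finger parallel gripper is mounted at the origin on a cart in front of the work surface, level with it; the furniture and walls round the work are solid. World frame = base frame: x ahead of the robot, y to its left, z up, the work surface at z = 0. Lengths are in m, angles in rad, forces in N, time in s.
With the tool pointing down it reaches from about 0.15 to 0.775 m from the base axis. Payload 6.1 kg.
Tool frame: the origin (TCP) lies at the very end of the fingers, on their centre line; the grasp point (between the pads) lies 19 mm behind it; z points along the fingers, y is the line along which they close (so a half turn about z gives the same grasp; the last joint's range is limited). The gripper opens to 85 mm and grips with 20 to 120 N. Pads are 22 mm wide; open, the fingers measure 114 mm over their backs; the gripper's body (76 mm by 85 mm) begins 54 mm behind the grasp point. The pads swing forward as they close: fully open they stand 13 mm farther back than shut.
Start: joints at [-1.277, 0.126, -0.04, 1.405, 0, 1.571], TCP at [0.152, -0.502, 0.231] pointing down, gripper open.
Joint ranges: [-2.72, 2.72], [-0.95, 1.95], [-1.27, 1.35], [-1.78, 2.02], [-1.46, 1.47], [-3.14, 3.14]. Speed limits (rad/s): [2.39, 2.39, 3.01, 3.14, 3.14, 3.14].

### API

Orientations are given as a 3x3 rotation matrix whose columns are the frame's x, y, z axes.
In Python, from bench import * gives the robot as it stands.
- The arm moves only by the tool drive_tool, never from a script. Its argument "rows" is a list of rows, each an object with "translation": the shift along the world's x, y, z in normalised numbers (1 is 0.3 m), a list of three; "angular": the turn, a rotation vector about the world's x, y, z in fractions of the full range, 1 being 2 pi rad, a list of three; "claw": the finger opening in m, from 0 to 0.0854. In form: [{"translation": [dx, dy, dz], "angular": [ax, ay, az], "claw": claw}, ...]. A call has 1 to 12 rows; each row is the pose to reach, as a shift and turn from the pose commanded when the call began; what a row does not reach only later rows make up. A row lasts 1/12 s, in which the tool goes at most 41.7 mm and 7.16 degrees, less where a joint would pass 70% of its speed; a pose out of reach is approached as far as the arm can. A shift or turn number past 1, either way, is cut back to 1. A call with a gripper value outside its range is refused whole. The fingers move at their own pace and stop on an object; "grip_force" is the grip in N (left out, the last holds). Time passes only in rows, so rows that repeat a pose let the fingers close. It gives the time, the measured TCP pose, the force, the opening and the grip force at its end, in the units of the state.
- get_obs(): the state, without advancing time (a new reading comes with each control period).
- get_image(name): name is "side" or "top"; returns a dict with "frame" (384x512x3 uint8, blue, green, red), "depth" (384x512 float32, m along the optical axis (not along the pixel's ray), 0 where there is no reading), "intrinsics" (3x3 intrinsics, pixels), "D" ([k1, k2, p1, p2, k3] as OpenCV has them; the pictures are not rectified), "eye" and "rotation" of the camera in the world. Camera axes: x right, y down, z forward; pixel columns grow to the right and rows downward; lengths in m; the calibration is good to about 2 mm. A picture is of the moment at which its call begins.
- close_job(): hands the job in; it is judged then, once.
The state is a dict: "time_s": time; "q": joint angles; "qd": joint speeds; "tau": joint torques, N m; "tool_pos": TCP position; "tool_rot": TCP orientation; "wrist_force": force on the tool from outside, world axes, zero at the start; "wrist_torque": the same for the moment, N m; "opening": opening from 0.0 (shut) to 1.0 (fully open); "grip_force": force on a finger pad.
Only numpy, scipy, OpenCV 4.12 (cv2) and the standard library are available. Lean on these libraries where they do the work, as an engineer would, in place of code of your own. Each camera call takes 0.05 s, during which the arm holds its last target. There are 200 camera calls.

## Working session

There is one attempt and no reset: what is moved stays moved. The work goes in short steps, Python scripts to look and compute and a tool call to move; the robot and the scene stay as the last step left them, time stands still between calls to the robot, and variables do not carry over. Pictures are saved under pics/ and viewed, at most 10 in all, crops included, and the job is handed in when it is done.

Besides the shell and the picture viewer there is one more tool, called after ">>>" by a JSON object that holds its "api" and its "payload", one argument or row to a line. drive_tool: Moves the arm, as the interface text tells. Its arguments: {"type":"object","properties":{"rows":{"type":"array","items":{"type":"object","properties":{"translation":{"type":"array","items":{"type":"number"}},"angular":{"type":"array","items":{"type":"number"}},"claw":{"type":"number"}}}},"grip_force":{"type":"number"}},"required":["rows"]}

```bash
mkdir -p pics; ls; python3 - <<'E'
from bench import *
import cv2,numpy as np
for n in ("top","side"):
    d=get_image(n); cv2.imwrite(f"pics/{n}0.png",d["frame"]); np.savez(f"{n}0.npz",**d)
    print(n,d["eye"],d["rotation"],d["intrinsics"],d["D"])
o=get_obs();print(o)
E
```

```text
pics
top [0.45398492 0.02603345 1.40694439] [[-0.02454293 -0.99718908  0.07079251]
 [-0.99930003  0.02647144  0.02643322]
 [-0.0282329  -0.07009421 -0.99714077]] [[408.12436996   0.         254.82848601]
 [  0.         408.12436996 191.91547069]
 [  0.           0.           1.        ]] [-0.03437924  0.          0.          0.          0.        ]
side [ 0.41102841 -0.91965093  0.51174324] [[ 0.98879875 -0.05088379  0.14031349]
 [-0.14877303 -0.41149424  0.89918801]
 [ 0.0119841  -0.90999084 -0.41445513]] [[405.71518863   0.         260.62302029]
 [  0.         405.71518863 195.12569644]
 [  0.           0.           1.        ]] [0.0358782 0.        0.        0.        0.       ]
{'time_s': 0.1, 'q': array([-1.27702078e+00,  1.26350100e-01, -4.04972888e-02,  1.40541052e+00,
        5.53593649e-05,  1.57082312e+00]), 'qd': array([ 1.84148398e-03, -1.67360991e-03,  2.47135271e-03,  3.20926541e-04,
        1.15181157e-03, -7.95784828e-05]), 'tau': array([-1.71643533e-03, -4.36903346e+01,  3.53604734e+01,  1.37930556e-02,
       -1.30799017e-05, -5.05683047e-06]), 'tool_pos': array([ 0.1519327 , -0.50215187,  0.23059484]), 'tool_rot': array([[ 9.57165201e-01,  2.89542124e-01, -3.70240803e-04],
       [ 2.89542356e-01, -9.57164156e-01,  1.41499748e-03],
       [ 5.53201499e-05, -1.46158674e-03, -9.99998930e-01]]), 'wrist_force': array([ 0.10035409,  0.5389381 , -0.43524902]), 'wrist_torque': array([-0.01153401, -0.01085855,  0.0356024 ]), 'grip_force': 0.0, 'opening': 0.9971401265377061}
```

View pics/top0.png

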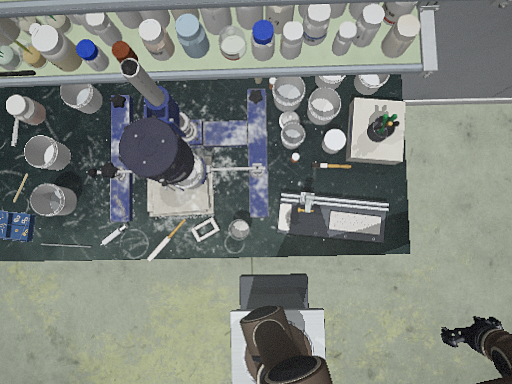

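View pics/side0.png

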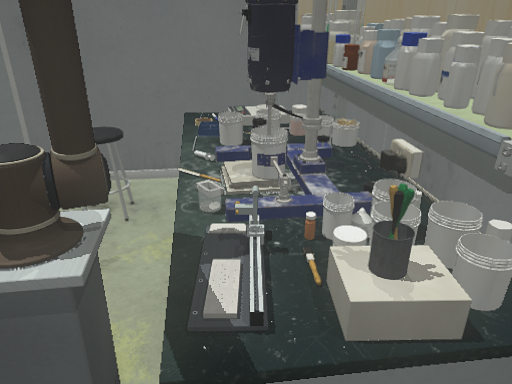

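The top view shows the bed at about px (278–390, 194–241), with the stop at (306, 203), the gauge at (357, 224) and the scraper at (285, 216). In the side view the leaf stands upright at (254, 205). Next I'll measure from depth.

```bash
cat > h.py <<'E'
import numpy as np,cv2
def cloud(d):
    h,w=d["depth"].shape
    u,v=np.meshgrid(np.arange(w),np.arange(h))
    p=cv2.undistortPoints(np.stack([u,v],-1).reshape(-1,1,2).astype(float),d["intrinsics"],d["D"]).reshape(h,w,2)
    z=d["depth"]
    c=np.dstack([p[...,0]*z,p[...,1]*z,z])
    return c@d["rotation"].T+d["eye"]
def pix(d,P):
    R=d["rotation"]; return cv2.projectPoints(np.atleast_2d(P).astype(float),cv2.Rodrigues(R.T)[0],-R.T@d["eye"],d["intrinsics"],d["D"])[0].reshape(-1,2)
E
python3 - <<'E'
from h import *
for n in("top","side"):
    d=np.load(n+"0.npz"); W=cloud(d); f=d["frame"]
    x,y,z=W[...,0],W[...,1],W[...,2]
    R=(x>0.2)&(x<0.5)&(y>-0.5)&(y<0.0)
    print(n,"table z",np.median(z[R&(z<0.008)&(z>-.01)&(d["depth"]>0)]))
    hh=np.histogram(z[R],bins=np.arange(-.01,.16,.004));print(dict(zip(np.round(hh[1],3),hh[0])))
    for nm,a,b in(("bed",.012,.0195),("gauge",.024,.033),("fence",.041,.05),("high",.058,.2)):
        m=R&(z>a)&(z<b)
        if nm=="gauge": m&=f.min(2)>120
        k=cv2.morphologyEx(m.astype(np.uint8),cv2.MORPH_OPEN,np.ones((2,2)))if nm!="high" else m.astype(np.uint8)
        cc=cv2.connectedComponentsWithStats(k)
        for i in range(1,cc[0]):
            if cc[2][i,4]<8: continue
            P=W[cc[1]==i]
            print(nm,cc[2][i],"rect",np.round(cv2.minAreaRect((P[:,:2]*1000).astype(np.float32))[0],1),np.round(cv2.minAreaRect((P[:,:2]*1000).astype(np.float32))[1:][0],1),round(cv2.minAreaRect((P[:,:2]*1000).astype(np.float32))[2],2),"mean",P.mean(0).round(4),"zr",P[:,2].min().round(3),P[:,2].max().round(3))
t=np.load("top0.npz");s=np.load("side0.npz")
a=cv2.resize(t["frame"][180:250,265:400],None,fx=5.9,fy=5.9,interpolation=cv2.INTER_CUBIC)[:, :800]
b=cv2.resize(s["frame"][175:335,175:290],None,fx=3.7,fy=3.7,interpolation=cv2.INTER_CUBIC)
cv2.imwrite("pics/tc.png",a);cv2.imwrite("pics/sc.png",b)
E
```

```text
top table z -0.0003327338236305266
{np.float64(-0.01): np.int64(95), np.float64(-0.006): np.int64(859), np.float64(-0.002): np.int64(1618), np.float64(0.002): np.int64(661), np.float64(0.006): np.int64(98), np.float64(0.01): np.int64(487), np.float64(0.014): np.int64(1044), np.float64(0.018): np.int64(503), np.float64(0.022): np.int64(335), np.float64(0.026): np.int64(485), np.float64(0.03): np.int64(236), np.float64(0.034): np.int64(44), np.float64(0.038): np.int64(37), np.float64(0.042): np.int64(71), np.float64(0.046): np.int64(45), np.float64(0.05): np.int64(14), np.float64(0.054): np.int64(0), np.float64(0.058): np.int64(0), np.float64(0.062): np.int64(0), np.float64(0.066): np.int64(0), np.float64(0.07): np.int64(0), np.float64(0.074): np.int64(0), np.float64(0.078): np.int64(0), np.float64(0.082): np.int64(0), np.float64(0.086): np.int64(0), np.float64(0.09): np.int64(0), np.float64(0.094): np.int64(1), np.float64(0.098): np.int64(6), np.float64(0.102): np.int64(8), np.float64(0.106): np.int64(16), np.float64(0.11): np.int64(20), np.float64(0.114): np.int64(16), np.float64(0.1
[... 3162 characters left out ...]
86] zr 0.008 0.512
gauge [ 210  261   32   54 1301] rect [ 417.7 -545.9] [745.1  61.3] 84.27 mean [ 0.4474 -0.2743  0.031 ] zr 0.013 0.512
gauge [207 292   8   9  34] rect [ 415.4 -304.8] [26.8 12.8] 88.1 mean [ 0.4138 -0.3073  0.0281] zr 0.026 0.03
gauge [212 305   6   9  36] rect [ 414.  -623.9] [591.5   9. ] 88.55 mean [ 0.4197 -0.3731  0.055 ] zr 0.026 0.512
gauge [205 308   3   4  11] rect [ 406.2 -341.5] [8.5 3.5] 88.71 mean [ 0.4061 -0.3413  0.028 ] zr 0.027 0.029
fence [250 263  13  53 250] rect [ 493.  -307.9] [151.2  19.8] 88.43 mean [ 0.4928 -0.3285  0.044 ] zr 0.036 0.048
high [234 201  11  14 119] rect [490.2 -97.3] [51.3 20.5] 87.85 mean [ 0.4894 -0.1073  0.1073] zr 0.095 0.114
```

View pics/tc.png

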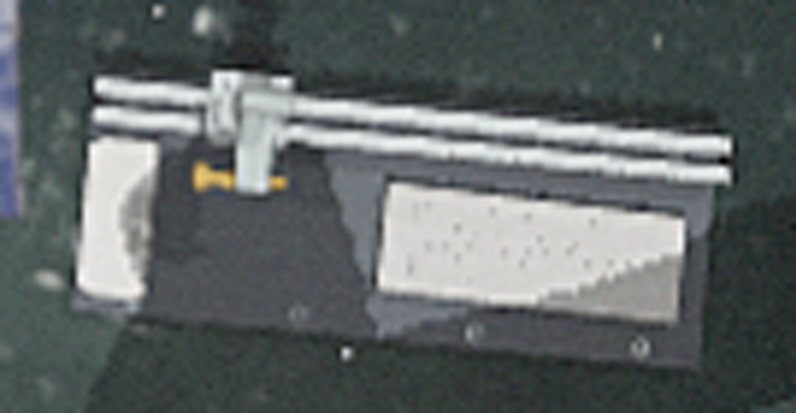

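View pics/sc.png

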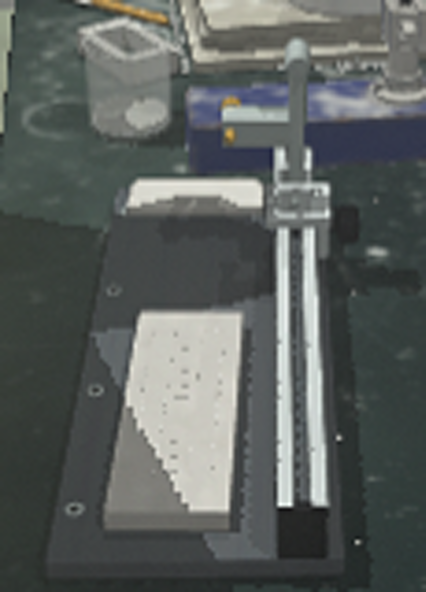

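Top crop: gauge corners are at crop px (388,182), (685,220), (680,322) and (377,290). The screw tip is at (287,183), the carriage at about (250,103), and the fence top runs from (95,75) to (732,183). Side crop: the leaf is upright with its finger bar at (295,48) and the nose to its left.

```bash
cat >> h.py <<'E'
def ray(d,uv):
    p=cv2.undistortPoints(np.array(uv,float).reshape(-1,1,2),d["intrinsics"],d["D"]).reshape(-1,2)
    return np.c_[p,np.ones(len(p))]@d["rotation"].T
def atz(d,uv,z):
    r=ray(d,uv); return d["eye"]+r*((z-d["eye"][2])/r[:,2:])
E
python3 - <<'E'
from h import *
t=np.load("top0.npz");s=np.load("side0.npz")
T=lambda L:np.array([265,180])+(np.array(L)+.5)/5.9-.5
S=lambda L:np.array([175,175])+(np.array(L)+.5)/3.7-.5
np.set_printoptions(suppress=True,precision=4)
pr=lambda n,P:print(n,(P[:,:2]*1000).round(1).tolist())
pr("fence top T bl,br,fr,fl",atz(t,T([(95,75),(732,135),(732,183),(92,130)]),.046))
pr("bed T fr,fl",atz(t,T([(697,367),(72,303)]),.016))
pr("gauge T",atz(t,T([(388,182),(685,220),(680,322),(377,290)]),.028))
pr("fence top S nl,nr,fl,fr",atz(s,S([(276,507),(328,507),(277,228),(317,228)]),.046))
pr("bed S nl,fl",atz(s,S([(47,563),(118,200)]),.016))
pr("gauge S",atz(s,S([(137,312),(243,312),(228,515),(105,512)]),.028))
pr("carr T top l,r",atz(t,T([(212,100),(292,100)]),.072))
pr("nose T l,r (z.11) head,tip",atz(t,T([(237,180),(270,180),(195,178),(288,183)]),.11))
# leaf top in side/top: cylinder triangulation
a=S([(295,48)]);ra=ray(s,a)[0]
for yy in(-.09,-.1,-.11):
    k=(yy-s["eye"][1])/ra[1];print("finger bar",s["eye"]+k*ra)
W=cloud(s)
m=np.zeros((384,512),bool);m[180:240,230:268]=1
m&=(W[...,2]>.06)&(s["depth"]<1.2)&(W[...,1]<0)
P=W[m];print(len(P));
for p in P[np.argsort(P[:,2])][::8]:print((p*1000).round(0).astype(int).tolist(),end=' ')
E
```

```text
fence top T bl,br,fr,fl [[547.0, -24.2], [503.7, -381.3], [476.7, -380.1], [515.9, -21.6]]
bed T fr,fl [[372.7, -364.3], [418.1, -8.3]]
gauge T [[482.7, -190.0], [456.7, -357.8], [399.1, -352.4], [421.5, -181.5]]
fence top S nl,nr,fl,fr [[478.6, -378.0], [502.3, -381.2], [510.3, -128.2], [534.6, -131.3]]
bed S nl,fl [[373.4, -366.3], [415.5, -26.6]]
gauge S [[422.4, -181.8], [482.8, -189.9], [458.1, -359.5], [400.8, -349.4]]
carr T top l,r [[529.7, -87.6], [528.5, -131.8]]
nose T l,r (z.11) head,tip [[484.2, -96.3], [483.7, -114.0], [485.8, -73.9], [481.8, -123.6]]
finger bar [ 0.526  -0.09    0.1487]
finger bar [ 0.5246 -0.1     0.1531]
finger bar [ 0.5232 -0.11    0.1575]
485
[521, -126, 60] [530, -125, 62] [523, -129, 64] [512, -124, 65] [531, -100, 66] [512, -124, 67] [519, -89, 69] [530, -126, 70] [526, -121, 70] [515, -121, 71] [524, -117, 73] [520, -114, 77] [522, -116, 83] [526, -117, 88] [520, -116, 93] [504, -114, 96] [526, -118, 96] [506, -117, 97] [524, -116, 98] [504, -116, 99] [520, -115, 100] [515, -117, 101] [509, -114, 103] [491, -113, 103] [479, -117, 104] [483, -120, 105] [484, -112, 106] [506, -116, 106] [508, -117, 107] [502, -113, 108] [493, -113, 108] [490, -77, 109] [488, -78, 109] [500, -113, 111] [504, -115, 111] [503, -101, 112] [511, -97, 112] [498, -107, 112] [494, -101, 113] [515, -115, 113] [524, -116, 113] [501, -104, 113] [480, -107, 114] [492, -104, 114] [507, -106, 114] [518, -114, 115] [519, -118, 119] [524, -117, 123] [526, -119, 126] [528, -117, 130] [522, -117, 136] [519, -117, 138] [527, -122, 145] [525, -124, 148] [521, -123, 151] [521, -122, 153] [530, -107, 155] [524, -118, 155] [522, -97, 156] [523, -105, 157] [411, -920, 512]
```

Units first: shifts go in shares of 0.3 m and turns go in shares of 2 pi rad. So 0.197 m is 0.6567, 0.186 m is 0.62, 1.36 rad is 0.2165.

>>> {"api": "drive_tool", "payload": {
  "rows": [
    {"translation": [0.1667,0.1667,0],"angular": [0,0,0.0541],"claw": 0.055},
    {"translation": [0.3333,0.3333,0],"angular": [0,0,0.1082],"claw": 0.055},
    {"translation": [0.62,0.6567,0.0333],"angular": [0,0,0.2165],"claw": 0.055},
    {"translation": [0.62,0.6567,0.0333],"angular": [0,0,0.2165],"claw": 0.055},
    {"translation": [0.62,0.6567,0.0333],"angular": [0,0,0.2165],"claw": 0.055},
    {"translation": [0.62,0.6567,0.0333],"angular": [0,0,0.2165],"claw": 0.055},
    {"translation": [0.62,0.6567,0.0333],"angular": [0,0,0.2165],"claw": 0.055},
    {"translation": [0.62,0.6567,0.0333],"angular": [0,0,0.2165],"claw": 0.055},
    {"translation": [0.62,0.6567,0.0333],"angular": [0,0,0.2165],"claw": 0.055},
    {"translation": [0.62,0.6567,0.0333],"angular": [0,0,0.2165],"claw": 0.055},
    {"translation": [0.62,0.6567,0.0333],"angular": [0,0,0.2165],"claw": 0.055},
    {"translation": [0.62,0.6567,0.0333],"angular": [0,0,0.2165],"claw": 0.055}
  ],
  "grip_force": 20
}}

```text
time_s: 1.1
tool_pos: [0.338, -0.3052, 0.2409]
tool_rot: [[-0.086, 0.996, -0.001], [0.996, 0.086, 0.001], [0.001, -0.001, -1.0]]
wrist_force: [-0.9, -0.6, -0.5]
opening: 0.645
grip_force: 0.0
```

In the tool's units: 0.197 m is 0.6567, -0.03 m is -0.1, 1.359 rad is 0.2163.

>>> {"api": "drive_tool", "payload": {
  "rows": [
    {"translation": [0.62,0.6567,-0.1],"angular": [0,0,0.2163],"claw": 0.055},
    {"translation": [0.62,0.6567,-0.1],"angular": [0,0,0.2163],"claw": 0.055},
    {"translation": [0.62,0.6567,-0.1],"angular": [0,0,0.2163],"claw": 0.055},
    {"translation": [0.62,0.6567,-0.1],"angular": [0,0,0.2163],"claw": 0.055},
    {"translation": [0.62,0.6567,-0.1],"angular": [0,0,0.2163],"claw": 0.055},
    {"translation": [0.62,0.6567,-0.1],"angular": [0,0,0.2163],"claw": 0.055},
    {"translation": [0.62,0.6567,-0.1],"angular": [0,0,0.2163],"claw": 0.055},
    {"translation": [0.62,0.6567,-0.1],"angular": [0,0,0.2163],"claw": 0.055},
    {"translation": [0.62,0.6567,-0.1],"angular": [0,0,0.2163],"claw": 0.055},
    {"translation": [0.62,0.6567,-0.1],"angular": [0,0,0.2163],"claw": 0.055},
    {"translation": [0.62,0.6567,-0.1],"angular": [0,0,0.2163],"claw": 0.055},
    {"translation": [0.62,0.6567,-0.1],"angular": [0,0,0.2163],"claw": 0.055}
  ]
}}

```text
time_s: 2.1
tool_pos: [0.5239, -0.1084, 0.2109]
tool_rot: [[-0.992, 0.129, -0.001], [0.129, 0.992, 0.0], [0.001, 0.0, -1.0]]
wrist_force: [-0.1, 0.3, 0.3]
opening: 0.646
grip_force: 0.0
```

```bash
python3 - <<'E'
from bench import *
import cv2
o=get_obs();print(o["q"].round(3),o["tool_pos"],o["tool_rot"][:,1])
d=get_image("side");t=get_image("top")
a=cv2.resize(d["frame"][120:250,200:310],None,fx=4,fy=4);b=cv2.resize(t["frame"][170:240,270:340],None,fx=5,fy=5)
b=cv2.copyMakeBorder(b,0,a.shape[0]-b.shape[0],0,0,0)
cv2.imwrite("pics/g1.png",cv2.hconcat([a,b])[:600,:800])
E
```

```text
[-0.204  0.146 -0.061  1.365 -0.    -0.075] [ 0.52391459 -0.10837626  0.21088046] [1.28631497e-01 9.91692460e-01 5.80468743e-05]
```

View pics/g1.png

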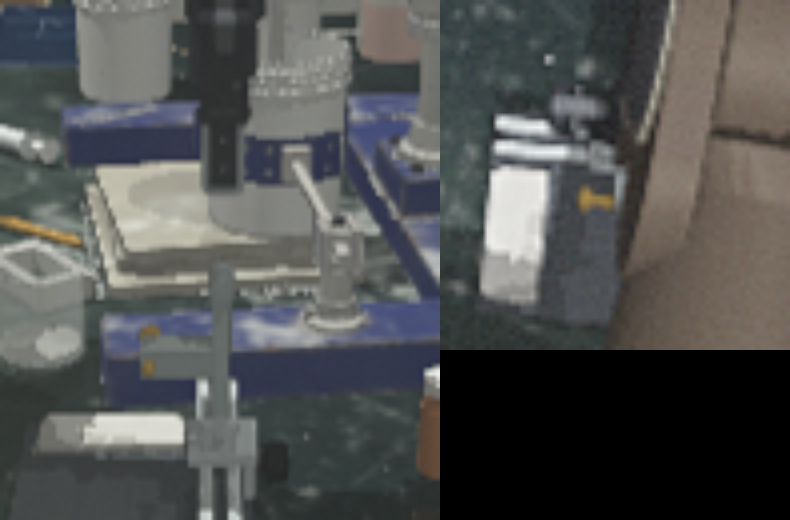

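The finger (crop px 205–238) is straight above the finger bar (208–235). I'll descend and pinch.

>>> {"api": "drive_tool", "payload": {
  "rows": [
    {"translation": [0,0,-0.05],"angular": [0,0,0],"claw": 0.055},
    {"translation": [0,0,-0.1],"angular": [0,0,0],"claw": 0.055},
    {"translation": [0,0,-0.15],"angular": [0,0,0],"claw": 0.055},
    {"translation": [0,0,-0.2],"angular": [0,0,0],"claw": 0.055},
    {"translation": [0,0,-0.2333],"angular": [0,0,0],"claw": 0.055},
    {"translation": [0,0,-0.2567],"angular": [0,0,0],"claw": 0.055},
    {"translation": [0,0,-0.2633],"angular": [0,0,0],"claw": 0.055}
  ]
}}

```text
time_s: 2.78
tool_pos: [0.5234, -0.1085, 0.1312]
tool_rot: [[-0.991, 0.13, -0.002], [0.13, 0.991, 0.0], [0.002, 0.0, -1.0]]
wrist_force: [0.4, -0.0, 0.2]
opening: 0.646
grip_force: 0.0
```

>>> {"api": "drive_tool", "payload": {
  "rows": [
    {"translation": [0,0,0],"angular": [0,0,0],"claw": 0.04},
    {"translation": [0,0,0],"angular": [0,0,0],"claw": 0.035},
    {"translation": [0,0,0],"angular": [0,0,0],"claw": 0.03},
    {"translation": [0,0,0],"angular": [0,0,0],"claw": 0.025},
    {"translation": [0,0,0],"angular": [0,0,0],"claw": 0.02},
    {"translation": [0,0,0],"angular": [0,0,0],"claw": 0.02},
    {"translation": [0,0,0],"angular": [0,0,0],"claw": 0.02}
  ],
  "grip_force": 20
}}

```text
time_s: 3.37
tool_pos: [0.5248, -0.1076, 0.1334]
tool_rot: [[-0.992, 0.128, 0.002], [0.128, 0.992, 0.002], [-0.002, 0.002, -1.0]]
wrist_force: [0.9, 4.9, 3.2]
opening: 0.322
grip_force: 21.6
```

In the tool's units: -0.0617 m is -0.2057, -0.0575 m is -0.1917.

>>> {"api": "drive_tool", "payload": {
  "rows": [
    {"translation": [-0.019,0.0023,-0.0007],"angular": [0,0,0],"claw": 0.02},
    {"translation": [-0.038,0.005,-0.0027],"angular": [0,0,0],"claw": 0.02},
    {"translation": [-0.057,0.0073,-0.0057],"angular": [0,0,0],"claw": 0.02},
    {"translation": [-0.0753,0.0097,-0.01],"angular": [0,0,0],"claw": 0.02},
    {"translation": [-0.0937,0.012,-0.0157],"angular": [0,0,0],"claw": 0.02},
    {"translation": [-0.1113,0.0143,-0.0223],"angular": [0,0,0],"claw": 0.02},
    {"translation": [-0.1287,0.0163,-0.0303],"angular": [0,0,0],"claw": 0.02},
    {"translation": [-0.1453,0.0187,-0.0393],"angular": [0,0,0],"claw": 0.02},
    {"translation": [-0.1617,0.0207,-0.0493],"angular": [0,0,0],"claw": 0.02},
    {"translation": [-0.1773,0.0227,-0.0607],"angular": [0,0,0],"claw": 0.02},
    {"translation": [-0.1917,0.0247,-0.0727],"angular": [0,0,0],"claw": 0.02},
    {"translation": [-0.2057,0.0263,-0.086],"angular": [0,0,0],"claw": 0.02}
  ]
}}

```text
time_s: 4.37
tool_pos: [0.4626, -0.1001, 0.1075]
tool_rot: [[-0.992, 0.128, 0.002], [0.128, 0.992, 0.001], [-0.002, 0.001, -1.0]]
wrist_force: [-1.5, 4.4, 4.4]
opening: 0.321
grip_force: 23.0
```

In the tool's units: -0.061 m is -0.2033, -0.0564 m is -0.188.

>>> {"api": "drive_tool", "payload": {
  "rows": [
    {"translation": [-0.0133,0.0017,-0.014],"angular": [0,0,0],"claw": 0.02},
    {"translation": [-0.025,0.0033,-0.0287],"angular": [0,0,0],"claw": 0.02},
    {"translation": [-0.0363,0.0047,-0.0443],"angular": [0,0,0],"claw": 0.02},
    {"translation": [-0.0463,0.006,-0.0607],"angular": [0,0,0],"claw": 0.02},
    {"translation": [-0.0553,0.007,-0.0777],"angular": [0,0,0],"claw": 0.02},
    {"translation": [-0.063,0.008,-0.095],"angular": [0,0,0],"claw": 0.02},
    {"translation": [-0.0697,0.009,-0.113],"angular": [0,0,0],"claw": 0.02},
    {"translation": [-0.0753,0.0097,-0.1313],"angular": [0,0,0],"claw": 0.02},
    {"translation": [-0.0797,0.0103,-0.15],"angular": [0,0,0],"claw": 0.02},
    {"translation": [-0.0827,0.0107,-0.169],"angular": [0,0,0],"claw": 0.02},
    {"translation": [-0.0847,0.011,-0.188],"angular": [0,0,0],"claw": 0.02},
    {"translation": [-0.0853,0.011,-0.2033],"angular": [0,0,0],"claw": 0.02}
  ]
}}

```text
time_s: 5.37
tool_pos: [0.4362, -0.0968, 0.045]
tool_rot: [[-0.992, 0.128, -0.001], [0.128, 0.992, 0.001], [0.001, 0.001, -1.0]]
wrist_force: [-1.3, 4.7, 2.0]
opening: 0.323
grip_force: 23.6
```

In the tool's units: -0.002 m is -0.0067, -0.001 m is -0.0033.

>>> {"api": "drive_tool", "payload": {
  "rows": [
    {"translation": [0,0,-0.0033],"angular": [0,0,0],"claw": 0.02},
    {"translation": [0,0,-0.0067],"angular": [0,0,0],"claw": 0.02}
  ]
}}

```text
time_s: 5.53
tool_pos: [0.4361, -0.0968, 0.0431]
tool_rot: [[-0.992, 0.128, -0.001], [0.128, 0.992, 0.001], [0.001, 0.001, -1.0]]
wrist_force: [-2.0, 5.0, 0.8]
opening: 0.323
grip_force: 23.7
```

In the tool's units: -0.002 m is -0.0067, -0.001 m is -0.0033.

>>> {"api": "drive_tool", "payload": {
  "rows": [
    {"translation": [0,0,-0.0033],"angular": [0,0,0],"claw": 0.02},
    {"translation": [0,0,-0.0067],"angular": [0,0,0],"claw": 0.02},
    {"translation": [0,0,-0.0067],"angular": [0,0,0],"claw": 0.02}
  ]
}}

```text
time_s: 5.78
tool_pos: [0.4362, -0.0969, 0.0424]
tool_rot: [[-0.992, 0.128, -0.0], [0.128, 0.992, 0.001], [0.001, 0.001, -1.0]]
wrist_force: [-5.9, 7.0, 11.0]
opening: 0.322
grip_force: 24.6
```

In the tool's units: -0.002 m is -0.0067, -0.001 m is -0.0033.

>>> {"api": "drive_tool", "payload": {
  "rows": [
    {"translation": [0,0,-0.0033],"angular": [0,0,0],"claw": 0.02},
    {"translation": [0,0,-0.0067],"angular": [0,0,0],"claw": 0.02},
    {"translation": [0,0,-0.0067],"angular": [0,0,0],"claw": 0.02}
  ]
}}

```text
time_s: 6.03
tool_pos: [0.4364, -0.0969, 0.0418]
tool_rot: [[-0.992, 0.128, 0.001], [0.128, 0.992, 0.001], [-0.0, 0.001, -1.0]]
wrist_force: [-11.1, 7.7, 26.0]
opening: 0.323
grip_force: 26.1
```

In the tool's units: 0.085 m is 0.2833, 0.045 m is 0.15.

>>> {"api": "drive_tool", "payload": {
  "rows": [
    {"translation": [0,0,0.0067],"angular": [0,0,0],"claw": 0.02},
    {"translation": [0,0,0.01],"angular": [0,0,0],"claw": 0.045},
    {"translation": [0,0,0.01],"angular": [0,0,0],"claw": 0.05},
    {"translation": [0,0,0.01],"angular": [0,0,0],"claw": 0.05},
    {"translation": [0,0,0.0667],"angular": [0,0,0],"claw": 0.05},
    {"translation": [0,0,0.15],"angular": [0,0,0],"claw": 0.05},
    {"translation": [0,0,0.2833],"angular": [0,0,0],"claw": 0.05},
    {"translation": [0,0,0.2833],"angular": [0,0,0],"claw": 0.05}
  ]
}}

```text
time_s: 6.7
tool_pos: [0.4399, -0.0984, 0.1305]
tool_rot: [[-0.992, 0.129, 0.008], [0.129, 0.992, -0.003], [-0.009, -0.002, -1.0]]
wrist_force: [1.1, -0.4, 0.1]
opening: 0.585
grip_force: 0.0
```

In the tool's units: -0.18 m is -0.6, -0.12 m is -0.4.

>>> {"api": "drive_tool", "payload": {
  "rows": [
    {"translation": [-0.1333,-0.2,0],"angular": [0,0,0],"claw": 0.05},
    {"translation": [-0.2667,-0.4,0],"angular": [0,0,0],"claw": 0.05},
    {"translation": [-0.4,-0.6,0],"angular": [0,0,0],"claw": 0.05},
    {"translation": [-0.4,-0.6,0],"angular": [0,0,0],"claw": 0.05},
    {"translation": [-0.4,-0.6,0],"angular": [0,0,0],"claw": 0.05},
    {"translation": [-0.4,-0.6,0],"angular": [0,0,0],"claw": 0.05},
    {"translation": [-0.4,-0.6,0],"angular": [0,0,0],"claw": 0.05},
    {"translation": [-0.4,-0.6,0],"angular": [0,0,0],"claw": 0.05}
  ]
}}

```text
time_s: 7.37
tool_pos: [0.3166, -0.2777, 0.1243]
tool_rot: [[-0.991, 0.131, 0.0], [0.131, 0.991, 0.0], [0.0, 0.0, -1.0]]
wrist_force: [0.8, -0.8, -0.1]
opening: 0.586
grip_force: 0.0
```

```bash
python3 - <<'E'
from bench import *
import cv2,numpy as np
o=get_obs();print(o["q"].round(3),o["tool_pos"],o["wrist_force"])
d=get_image("side");np.savez("side1.npz",**d)
a=cv2.resize(d["frame"][190:340,170:290],None,fx=4,fy=4,interpolation=cv2.INTER_CUBIC)
cv2.imwrite("pics/g2.png",a)
E
```

```text
[-0.72  -0.047 -0.456  1.162  0.    -0.589] [ 0.31655706 -0.27768789  0.12427386] [ 0.81746039 -0.80689595 -0.11122505]
```

View pics/g2.png

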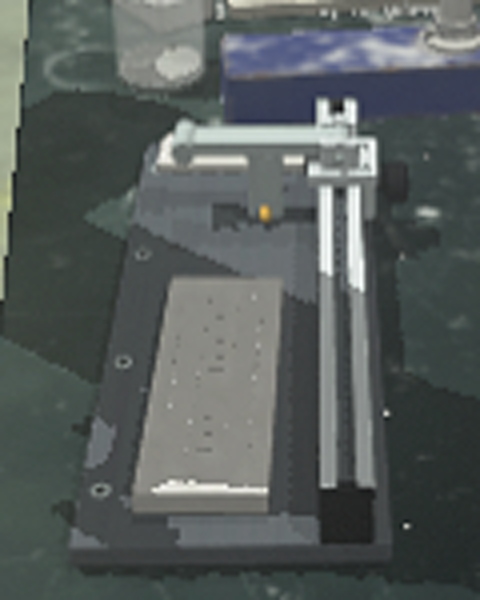

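The leaf is down and level on its carriage. The screw tip shows at crop (265,212), and the gauge is untouched. Next I'll drop in front of the gauge.

In the tool's units: -0.107 m is -0.3567, 0.0665 m is 0.2217.

>>> {"api": "drive_tool", "payload": {
  "rows": [
    {"translation": [0.1,0.0233,-0.1],"angular": [0,0,0],"claw": 0.05},
    {"translation": [0.2217,0.05,-0.2],"angular": [0,0,0],"claw": 0.05},
    {"translation": [0.2217,0.05,-0.2833],"angular": [0,0,0],"claw": 0.05},
    {"translation": [0.2217,0.05,-0.3333],"angular": [0,0,0],"claw": 0.05},
    {"translation": [0.2217,0.05,-0.3567],"angular": [0,0,0],"claw": 0.05},
    {"translation": [0.2217,0.05,-0.3567],"angular": [0,0,0],"claw": 0.05}
  ]
}}

```text
time_s: 7.92
tool_pos: [0.3829, -0.2602, 0.0158]
tool_rot: [[-0.992, 0.126, -0.003], [0.126, 0.992, 0.002], [0.003, 0.002, -1.0]]
wrist_force: [-0.6, 0.1, 0.1]
opening: 0.583
grip_force: 0.0
```

In the tool's units: 0.028 m is 0.0933, -0.003 m is -0.01.

>>> {"api": "drive_tool", "payload": {
  "rows": [
    {"translation": [0.0133,-0.0017,0],"angular": [0,0,0],"claw": 0.05},
    {"translation": [0.0267,-0.0033,0],"angular": [0,0,0],"claw": 0.05},
    {"translation": [0.04,-0.005,0],"angular": [0,0,0],"claw": 0.05},
    {"translation": [0.0533,-0.0067,0],"angular": [0,0,0],"claw": 0.05},
    {"translation": [0.0667,-0.0083,0],"angular": [0,0,0],"claw": 0.05},
    {"translation": [0.08,-0.01,0],"angular": [0,0,0],"claw": 0.05},
    {"translation": [0.0933,-0.012,0],"angular": [0,0,0],"claw": 0.05}
  ]
}}

```text
time_s: 8.5
tool_pos: [0.4098, -0.2659, 0.0179]
tool_rot: [[-0.992, 0.129, -0.003], [0.129, 0.992, -0.0], [0.003, -0.001, -1.0]]
wrist_force: [-7.6, 0.7, 6.6]
opening: 0.581
grip_force: 4.0
```

In the tool's units: 0.008 m is 0.0267, -0.001 m is -0.0033.

>>> {"api": "drive_tool", "payload": {
  "rows": [
    {"translation": [0.0067,-0.0007,0.0033],"angular": [0,0,0],"claw": 0.05},
    {"translation": [0.0133,-0.0017,0.0033],"angular": [0,0,0],"claw": 0.05},
    {"translation": [0.02,-0.0023,0.0033],"angular": [0,0,0],"claw": 0.05},
    {"translation": [0.0267,-0.0033,0.0033],"angular": [0,0,0],"claw": 0.05}
  ]
}}

```text
time_s: 8.83
tool_pos: [0.4185, -0.2668, 0.0186]
tool_rot: [[-0.992, 0.129, -0.002], [0.129, 0.992, 0.0], [0.002, -0.0, -1.0]]
wrist_force: [-5.9, 0.2, 2.6]
opening: 0.587
grip_force: 2.9
```

In the tool's units: 0.003 m is 0.01, 0.0015 m is 0.005.

>>> {"api": "drive_tool", "payload": {
  "rows": [
    {"translation": [0.005,-0.0007,0],"angular": [0,0,0],"claw": 0.05},
    {"translation": [0.01,-0.0013,0],"angular": [0,0,0],"claw": 0.05}
  ]
}}

```text
time_s: 9.0
tool_pos: [0.4197, -0.2671, 0.0184]
tool_rot: [[-0.992, 0.129, -0.005], [0.129, 0.992, -0.0], [0.005, -0.001, -1.0]]
wrist_force: [-15.0, -0.2, 9.6]
opening: 0.589
grip_force: 7.5
```

In the tool's units: 0.003 m is 0.01, 0.0015 m is 0.005.

>>> {"api": "drive_tool", "payload": {
  "rows": [
    {"translation": [0.005,-0.0007,0],"angular": [0,0,0],"claw": 0.05},
    {"translation": [0.01,-0.0013,0],"angular": [0,0,0],"claw": 0.05}
  ]
}}

```text
time_s: 9.17
tool_pos: [0.4201, -0.2673, 0.0182]
tool_rot: [[-0.992, 0.129, -0.01], [0.129, 0.992, -0.001], [0.01, -0.002, -1.0]]
wrist_force: [-25.9, 0.3, 16.5]
opening: 0.587
grip_force: 12.4
```

In the tool's units: -0.122 m is -0.4067, -0.09 m is -0.3.

>>> {"api": "drive_tool", "payload": {
  "rows": [
    {"translation": [-0.0267,0.0033,0],"angular": [0,0,0],"claw": 0.05},
    {"translation": [-0.0833,0.01,0],"angular": [0,0,0],"claw": 0.03},
    {"translation": [-0.0933,-0.0667,0.1],"angular": [0,0,0],"claw": 0},
    {"translation": [-0.0667,-0.1833,0.1667],"angular": [0,0,0],"claw": 0},
    {"translation": [-0.0167,-0.3,0.1667],"angular": [0,0,0],"claw": 0},
    {"translation": [0.0767,-0.4067,0.1667],"angular": [0,0,0],"claw": 0},
    {"translation": [0.0767,-0.4067,0.1667],"angular": [0,0,0],"claw": 0},
    {"translation": [0.0767,-0.4067,0.1667],"angular": [0,0,0],"claw": 0}
  ]
}}

```text
time_s: 9.83
tool_pos: [0.4497, -0.3915, 0.0678]
tool_rot: [[-0.992, 0.13, 0.001], [0.13, 0.992, -0.0], [-0.001, 0.0, -1.0]]
wrist_force: [-0.3, 0.6, -0.7]
opening: 0.004
grip_force: 0.0
```

```bash
python3 - <<'E'
from bench import *
from h import *
np.set_printoptions(suppress=True,precision=4)
o=get_obs();print(o["tool_pos"],o["opening"])
d=get_image("side");np.savez("side2.npz",**d)
s1=np.load("side1.npz");print("tip",atz(s1,[(170+265.5/4-.5,190+212.5/4-.5)],.0225))
t=get_image("top");np.savez("top2.npz",**t)
W=cloud(t);z=W[...,2];f=t["frame"]
m=((z>.02)&(z<.036)&(W[...,0]>.38)&(W[...,0]<.52)&(W[...,1]>-.4)&(W[...,1]<-.13)&(f.min(2)>90)).astype(np.uint8)
cc=cv2.connectedComponentsWithStats(cv2.morphologyEx(m,1+1,np.ones((2,2))))
i=1+cc[2][1:,4].argmax();P=W[cc[1]==i]
print(cc[2][i],cv2.minAreaRect((P[:,:2]*1000).astype(np.float32)))
a=cv2.resize(d["frame"][190:340,170:290],None,fx=4,fy=4,interpolation=cv2.INTER_CUBIC)
cv2.imwrite("pics/g3.png",a)
E
```

```text
[ 0.4497 -0.3915  0.0678] 0.003972128860149676
tip [[ 0.4805 -0.113   0.0225]]
[331 206  52  23 910] ((468.03424072265625, -170.5055389404297), (388.7544250488281, 64.57454681396484), 84.65767669677734)
```

View pics/g3.png

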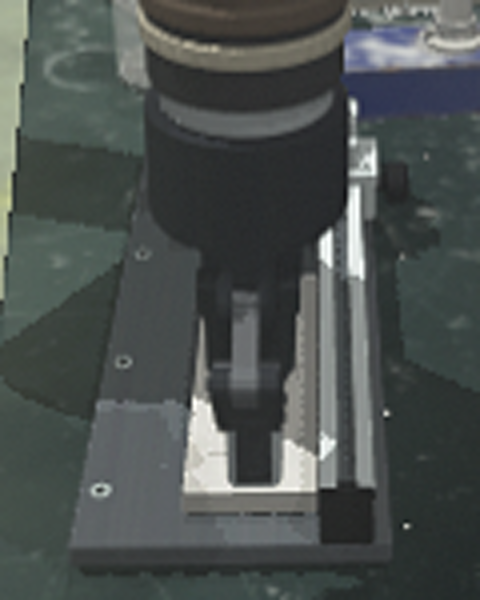

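The block is flush on the fence. Its -y end face is at crop y≈492, x 185–318, with the shut fingers above and just beyond it.

In the tool's units: -0.047 m is -0.1567, -0.02 m is -0.0667.

>>> {"api": "drive_tool", "payload": {
  "rows": [
    {"translation": [-0.015,-0.01,-0.0667],"angular": [0,0,0],"claw": 0},
    {"translation": [-0.015,-0.01,-0.1333],"angular": [0,0,0],"claw": 0},
    {"translation": [-0.015,-0.01,-0.1567],"angular": [0,0,0],"claw": 0},
    {"translation": [-0.015,-0.01,-0.1567],"angular": [0,0,0],"claw": 0}
  ]
}}

```text
time_s: 10.27
tool_pos: [0.4422, -0.3907, 0.0201]
tool_rot: [[-0.992, 0.128, -0.002], [0.128, 0.992, 0.002], [0.003, 0.002, -1.0]]
wrist_force: [-0.1, 0.4, -0.6]
opening: -0.003
grip_force: 0.0
```

In the tool's units: 0.028 m is 0.0933, 0.003 m is 0.01.

>>> {"api": "drive_tool", "payload": {
  "rows": [
    {"translation": [0.0017,0.0133,0],"angular": [0,0,0],"claw": 0},
    {"translation": [0.0033,0.0267,0],"angular": [0,0,0],"claw": 0},
    {"translation": [0.005,0.04,0],"angular": [0,0,0],"claw": 0},
    {"translation": [0.0067,0.0533,0],"angular": [0,0,0],"claw": 0},
    {"translation": [0.0083,0.0667,0],"angular": [0,0,0],"claw": 0},
    {"translation": [0.01,0.08,0],"angular": [0,0,0],"claw": 0},
    {"translation": [0.0117,0.0933,0],"angular": [0,0,0],"claw": 0}
  ]
}}

```text
time_s: 10.85
tool_pos: [0.4475, -0.3647, 0.022]
tool_rot: [[-0.992, 0.128, 0.0], [0.128, 0.992, -0.001], [-0.001, -0.001, -1.0]]
wrist_force: [0.2, -3.6, 4.0]
opening: 0.003
grip_force: 2.0
```

In the tool's units: 0.03 m is 0.1, 0.027 m is 0.09.

>>> {"api": "drive_tool", "payload": {
  "rows": [
    {"translation": [0,0.0017,-0.005],"angular": [0,0,0],"claw": 0},
    {"translation": [0.0017,0.01,-0.01],"angular": [0,0,0],"claw": 0},
    {"translation": [0.0027,0.02,-0.01],"angular": [0,0,0],"claw": 0},
    {"translation": [0.0037,0.03,-0.01],"angular": [0,0,0],"claw": 0},
    {"translation": [0.005,0.04,-0.01],"angular": [0,0,0],"claw": 0},
    {"translation": [0.0063,0.05,-0.01],"angular": [0,0,0],"claw": 0},
    {"translation": [0.0077,0.06,-0.01],"angular": [0,0,0],"claw": 0},
    {"translation": [0.009,0.07,-0.01],"angular": [0,0,0],"claw": 0},
    {"translation": [0.01,0.08,-0.01],"angular": [0,0,0],"claw": 0},
    {"translation": [0.0113,0.09,-0.01],"angular": [0,0,0],"claw": 0},
    {"translation": [0.0127,0.1,-0.01],"angular": [0,0,0],"claw": 0}
  ]
}}

```text
time_s: 11.77
tool_pos: [0.4519, -0.3402, 0.022]
tool_rot: [[-0.991, 0.131, 0.002], [0.131, 0.991, -0.012], [-0.003, -0.012, -1.0]]
wrist_force: [-6.9, -14.3, 13.4]
opening: -0.002
grip_force: 9.9
```

In the tool's units: 0.003 m is 0.01, -0.001 m is -0.0033.

>>> {"api": "drive_tool", "payload": {
  "rows": [
    {"translation": [0,-0.0033,0.01],"angular": [0,0,0],"claw": 0},
    {"translation": [0,-0.0033,0.01],"angular": [0,0,0],"claw": 0}
  ]
}}

```text
time_s: 11.93
tool_pos: [0.4516, -0.3374, 0.0228]
tool_rot: [[-0.992, 0.129, 0.001], [0.129, 0.992, -0.004], [-0.002, -0.004, -1.0]]
wrist_force: [-0.7, -6.0, 3.4]
opening: -0.0
grip_force: 2.9
```

```bash
python3 - <<'E'
from bench import *
from h import *
d=get_image("side");np.savez("side3.npz",**d)
a=cv2.resize(d["frame"][220:340,170:290],None,fx=5,fy=5,interpolation=cv2.INTER_CUBIC)
cv2.imwrite("pics/g4.png",a)
E
```

```text
(no output)
```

View pics/g4.png

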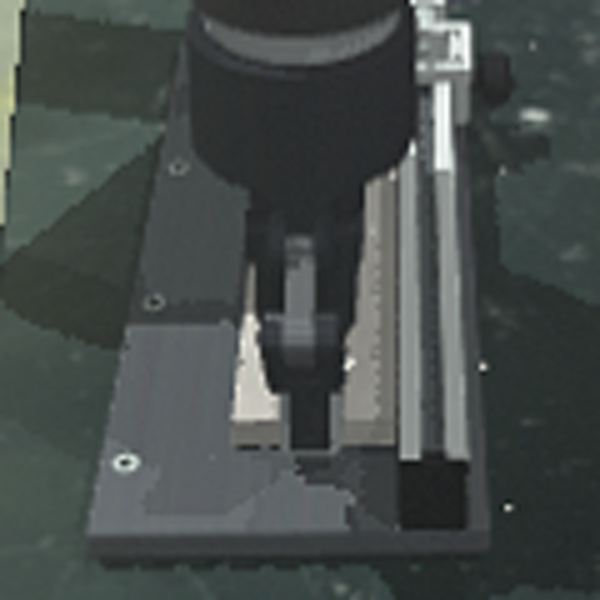

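Fingers sit at the block's end, crop (313,450), and the block is flush and straight. They seem to be dragging on the bed, so I'll raise them slightly and go on.

In the tool's units: 0.01 m is 0.0333, 0.007 m is 0.0233.

>>> {"api": "drive_tool", "payload": {
  "rows": [
    {"translation": [0.0007,0.0033,0.0067],"angular": [0,0,0],"claw": 0},
    {"translation": [0.0017,0.0133,0.01],"angular": [0,0,0],"claw": 0},
    {"translation": [0.003,0.0233,0.01],"angular": [0,0,0],"claw": 0},
    {"translation": [0.0043,0.0333,0.01],"angular": [0,0,0],"claw": 0}
  ]
}}

```text
time_s: 12.32
tool_pos: [0.4523, -0.3256, 0.0243]
tool_rot: [[-0.992, 0.129, -0.0], [0.129, 0.992, -0.0], [0.0, -0.001, -1.0]]
wrist_force: [-1.5, -4.5, -0.2]
opening: 0.002
grip_force: 2.1
```

In the tool's units: 0.008 m is 0.0267, 0.002 m is 0.0067.

>>> {"api": "drive_tool", "payload": {
  "rows": [
    {"translation": [0.001,0.0067,0],"angular": [0,0,0],"claw": 0},
    {"translation": [0.0017,0.0133,0],"angular": [0,0,0],"claw": 0},
    {"translation": [0.0027,0.02,0],"angular": [0,0,0],"claw": 0},
    {"translation": [0.0033,0.0267,0],"angular": [0,0,0],"claw": 0}
  ]
}}

```text
time_s: 12.65
tool_pos: [0.4533, -0.3174, 0.0244]
tool_rot: [[-0.992, 0.128, -0.0], [0.128, 0.992, 0.0], [0.0, 0.0, -1.0]]
wrist_force: [-0.0, -3.7, -1.9]
opening: -0.001
grip_force: 1.9
```

In the tool's units: 0.003 m is 0.01, 0.001 m is 0.0033.

>>> {"api": "drive_tool", "payload": {
  "rows": [
    {"translation": [0.0003,0.0033,0],"angular": [0,0,0],"claw": 0},
    {"translation": [0.0007,0.0067,0],"angular": [0,0,0],"claw": 0},
    {"translation": [0.0013,0.01,0],"angular": [0,0,0],"claw": 0}
  ]
}}

```text
time_s: 12.9
tool_pos: [0.4536, -0.3145, 0.0244]
tool_rot: [[-0.992, 0.128, -0.0], [0.128, 0.992, 0.0], [0.0, 0.0, -1.0]]
wrist_force: [-0.3, -3.8, -1.4]
opening: -0.005
grip_force: 1.8
```

In the tool's units: 0.0025 m is 0.0083, 0.0018 m is 0.006.

>>> {"api": "drive_tool", "payload": {
  "rows": [
    {"translation": [0.0003,0.0033,0],"angular": [0,0,0],"claw": 0},
    {"translation": [0.0007,0.006,0],"angular": [0,0,0],"claw": 0},
    {"translation": [0.001,0.0083,0],"angular": [0,0,0],"claw": 0}
  ]
}}

```text
time_s: 13.15
tool_pos: [0.4539, -0.312, 0.0244]
tool_rot: [[-0.992, 0.128, -0.0], [0.128, 0.992, 0.0], [0.0, 0.0, -1.0]]
wrist_force: [-0.4, -2.8, -2.2]
opening: 0.0
grip_force: 1.7
```

In the tool's units: 0.0024 m is 0.008, 0.0016 m is 0.0053.

>>> {"api": "drive_tool", "payload": {
  "rows": [
    {"translation": [0.0003,0.0027,0],"angular": [0,0,0],"claw": 0},
    {"translation": [0.0007,0.0053,0],"angular": [0,0,0],"claw": 0},
    {"translation": [0.001,0.008,0],"angular": [0,0,0],"claw": 0}
  ]
}}

```text
time_s: 13.4
tool_pos: [0.4543, -0.3096, 0.0244]
tool_rot: [[-0.992, 0.128, -0.0], [0.128, 0.992, 0.0], [0.0, 0.0, -1.0]]
wrist_force: [-0.1, -2.6, -2.9]
opening: -0.0
grip_force: 1.6
```

In the tool's units: 0.0024 m is 0.008, 0.0016 m is 0.0053.

>>> {"api": "drive_tool", "payload": {
  "rows": [
    {"translation": [0.0003,0.0027,0],"angular": [0,0,0],"claw": 0},
    {"translation": [0.0007,0.0053,0],"angular": [0,0,0],"claw": 0},
    {"translation": [0.001,0.008,0],"angular": [0,0,0],"claw": 0}
  ]
}}

```text
time_s: 13.65
tool_pos: [0.4546, -0.3072, 0.0244]
tool_rot: [[-0.992, 0.128, -0.0], [0.128, 0.992, 0.0], [0.0, 0.0, -1.0]]
wrist_force: [-0.5, -3.2, -1.8]
opening: 0.001
grip_force: 1.6
```

In the tool's units: 0.0024 m is 0.008, 0.0016 m is 0.0053.

>>> {"api": "drive_tool", "payload": {
  "rows": [
    {"translation": [0.0003,0.0027,0],"angular": [0,0,0],"claw": 0},
    {"translation": [0.0007,0.0053,0],"angular": [0,0,0],"claw": 0},
    {"translation": [0.001,0.008,0],"angular": [0,0,0],"claw": 0}
  ]
}}

```text
time_s: 13.9
tool_pos: [0.455, -0.3049, 0.0245]
tool_rot: [[-0.992, 0.128, 0.0], [0.128, 0.992, -0.0], [-0.0, -0.0, -1.0]]
wrist_force: [-1.7, -3.2, -2.5]
opening: 0.004
grip_force: 1.5
```

In the tool's units: 0.0024 m is 0.008, 0.0016 m is 0.0053.

>>> {"api": "drive_tool", "payload": {
  "rows": [
    {"translation": [0.0003,0.0027,0],"angular": [0,0,0],"claw": 0},
    {"translation": [0.0007,0.0053,0],"angular": [0,0,0],"claw": 0},
    {"translation": [0.001,0.008,0],"angular": [0,0,0],"claw": 0}
  ]
}}

```text
time_s: 14.15
tool_pos: [0.4553, -0.3025, 0.0245]
tool_rot: [[-0.992, 0.128, 0.0], [0.128, 0.992, 0.0], [-0.0, 0.0, -1.0]]
wrist_force: [-0.1, -2.5, -1.6]
opening: 0.003
grip_force: 1.6
```

In the tool's units: 0.0024 m is 0.008, 0.0016 m is 0.0053.

>>> {"api": "drive_tool", "payload": {
  "rows": [
    {"translation": [0.0003,0.0027,0],"angular": [0,0,0],"claw": 0},
    {"translation": [0.0007,0.0053,0],"angular": [0,0,0],"claw": 0},
    {"translation": [0.001,0.008,0],"angular": [0,0,0],"claw": 0}
  ]
}}

```text
time_s: 14.4
tool_pos: [0.4556, -0.3001, 0.0245]
tool_rot: [[-0.992, 0.128, 0.0], [0.128, 0.992, -0.0], [-0.0, -0.0, -1.0]]
wrist_force: [-0.1, -3.2, -1.6]
opening: 0.0
grip_force: 1.6
```

In the tool's units: 0.0024 m is 0.008, 0.0016 m is 0.0053.

>>> {"api": "drive_tool", "payload": {
  "rows": [
    {"translation": [0.0003,0.0027,0],"angular": [0,0,0],"claw": 0},
    {"translation": [0.0007,0.0053,0],"angular": [0,0,0],"claw": 0},
    {"translation": [0.001,0.008,0],"angular": [0,0,0],"claw": 0}
  ]
}}

```text
time_s: 14.65
tool_pos: [0.4558, -0.2977, 0.0245]
tool_rot: [[-0.992, 0.128, 0.0], [0.128, 0.992, -0.0], [-0.0, -0.0, -1.0]]
wrist_force: [-1.0, -3.4, -2.4]
opening: -0.001
grip_force: 1.6
```

In the tool's units: 0.0024 m is 0.008, 0.0016 m is 0.0053.

>>> {"api": "drive_tool", "payload": {
  "rows": [
    {"translation": [0.0003,0.0027,0],"angular": [0,0,0],"claw": 0},
    {"translation": [0.0007,0.0053,0],"angular": [0,0,0],"claw": 0},
    {"translation": [0.001,0.008,0],"angular": [0,0,0],"claw": 0}
  ]
}}

```text
time_s: 14.9
tool_pos: [0.4561, -0.2954, 0.0245]
tool_rot: [[-0.992, 0.128, -0.0], [0.128, 0.992, -0.0], [0.0, -0.0, -1.0]]
wrist_force: [-0.8, -4.2, -2.1]
opening: 0.0
grip_force: 2.4
```

```bash
python3 - <<'E'
from bench import *
from h import *
d=get_image("side");np.savez("side4.npz",**d)
a=cv2.resize(d["frame"][215:335,170:290],None,fx=5,fy=5,interpolation=cv2.INTER_CUBIC)
cv2.imwrite("pics/g5.png",a)
F=np.array([.500,-.1999,.028]);ex=np.array([.992,-.1265,0]);ey=np.array([.1265,.992,0])
# predicted pixels of block corners (-y end, top) for several s
for s in(-.105,-.100,-.095,-.09):
    print(s,((pix(d,np.array([F-.06*ex+s*ey,F+s*ey]))-[170,215])*5).round(0).tolist())
E
```

```text
-0.105 [[233.0, 388.0], [393.0, 387.0]]
-0.1 [[234.0, 380.0], [393.0, 379.0]]
-0.095 [[235.0, 371.0], [393.0, 371.0]]
-0.09 [[236.0, 363.0], [393.0, 362.0]]
```

View pics/g5.png

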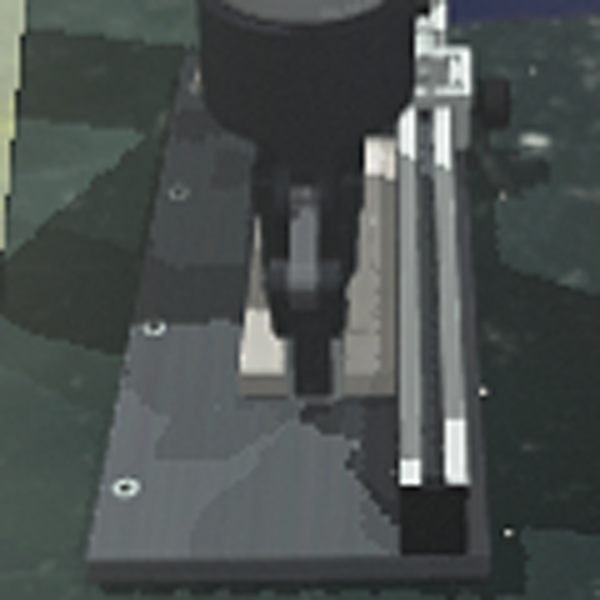

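The block's end edge is at crop y≈376, with s ≈ -98 mm from the model. The block is straight on the fence and the tip should be only a few mm on.

In the tool's units: 0.002 m is 0.0067, 0.0014 m is 0.0047.

>>> {"api": "drive_tool", "payload": {
  "rows": [
    {"translation": [0.0003,0.0023,0],"angular": [0,0,0],"claw": 0},
    {"translation": [0.0007,0.0047,0],"angular": [0,0,0],"claw": 0},
    {"translation": [0.001,0.0067,0],"angular": [0,0,0],"claw": 0}
  ]
}}

```text
time_s: 15.2
tool_pos: [0.4564, -0.2949, 0.0246]
tool_rot: [[-0.992, 0.129, -0.001], [0.129, 0.992, -0.003], [0.0, -0.003, -1.0]]
wrist_force: [-1.4, -10.1, -3.0]
opening: -0.003
grip_force: 5.1
```

In the tool's units: 0.094 m is 0.3133, 0.05 m is 0.1667.

>>> {"api": "drive_tool", "payload": {
  "rows": [
    {"translation": [-0.0027,-0.02,0],"angular": [0,0,0],"claw": 0},
    {"translation": [-0.0063,-0.05,0],"angular": [0,0,0],"claw": 0},
    {"translation": [-0.0333,-0.05,0.0833],"angular": [0,0,0],"claw": 0},
    {"translation": [-0.1333,0.0333,0.1667],"angular": [0,0,0],"claw": 0.05},
    {"translation": [-0.1767,0.15,0.1667],"angular": [0,0,0],"claw": 0.05},
    {"translation": [-0.1767,0.2667,0.1333],"angular": [0,0,0],"claw": 0.05},
    {"translation": [-0.1767,0.3133,0.0667],"angular": [0,0,0],"claw": 0.05},
    {"translation": [-0.1767,0.3133,0.01],"angular": [0,0,0],"claw": 0.05},
    {"translation": [-0.1767,0.3133,-0.0067],"angular": [0,0,0],"claw": 0.05},
    {"translation": [-0.1767,0.3133,-0.01],"angular": [0,0,0],"claw": 0.05},
    {"translation": [-0.1767,0.3133,-0.01],"angular": [0,0,0],"claw": 0.05}
  ]
}}

```text
time_s: 16.12
tool_pos: [0.4036, -0.1997, 0.0217]
tool_rot: [[-0.992, 0.129, -0.0], [0.129, 0.992, 0.001], [0.0, 0.001, -1.0]]
wrist_force: [-0.6, 0.8, 0.7]
opening: 0.588
grip_force: 0.0
```

In the tool's units: 0.015 m is 0.05, 0.012 m is 0.04.

>>> {"api": "drive_tool", "payload": {
  "rows": [
    {"translation": [0.01,-0.0013,0],"angular": [0,0,0],"claw": 0.05},
    {"translation": [0.02,-0.0027,0],"angular": [0,0,0],"claw": 0.05},
    {"translation": [0.03,-0.0037,0],"angular": [0,0,0],"claw": 0.05},
    {"translation": [0.04,-0.005,0],"angular": [0,0,0],"claw": 0.05},
    {"translation": [0.05,-0.0063,0],"angular": [0,0,0],"claw": 0.05}
  ]
}}

```text
time_s: 16.53
tool_pos: [0.4191, -0.2016, 0.0218]
tool_rot: [[-0.992, 0.129, 0.001], [0.129, 0.992, -0.0], [-0.001, -0.0, -1.0]]
wrist_force: [0.1, 0.2, 0.7]
opening: 0.583
grip_force: 0.0
```

In the tool's units: 0.0085 m is 0.0283, -0.001 m is -0.0033.

>>> {"api": "drive_tool", "payload": {
  "rows": [
    {"translation": [0.01,-0.0013,0],"angular": [0,0,0],"claw": 0.05},
    {"translation": [0.02,-0.0027,0],"angular": [0,0,0],"claw": 0.05},
    {"translation": [0.025,-0.0033,0],"angular": [0,0,0],"claw": 0.05},
    {"translation": [0.0283,-0.0037,0],"angular": [0,0,0],"claw": 0.05}
  ]
}}

```text
time_s: 16.87
tool_pos: [0.4272, -0.2024, 0.0215]
tool_rot: [[-0.992, 0.128, -0.0], [0.128, 0.992, 0.0], [0.0, 0.0, -1.0]]
wrist_force: [-0.0, -0.2, -0.6]
opening: 0.584
grip_force: 0.0
```

In the tool's units: 0.0015 m is 0.005, 0.0008 m is 0.0027.

>>> {"api": "drive_tool", "payload": {
  "rows": [
    {"translation": [0.0027,-0.0003,0],"angular": [0,0,0],"claw": 0.05},
    {"translation": [0.005,-0.0007,0],"angular": [0,0,0],"claw": 0.05}
  ]
}}

```text
time_s: 17.03
tool_pos: [0.4275, -0.2024, 0.0213]
tool_rot: [[-0.992, 0.128, -0.002], [0.128, 0.992, 0.0], [0.002, -0.0, -1.0]]
wrist_force: [-4.0, 0.6, 2.9]
opening: 0.584
grip_force: 2.5
```

In the tool's units: 0.002 m is 0.0067, 0.001 m is 0.0033.

>>> {"api": "drive_tool", "payload": {
  "rows": [
    {"translation": [0.0033,-0.0003,0],"angular": [0,0,0],"claw": 0.05},
    {"translation": [0.0067,-0.001,0],"angular": [0,0,0],"claw": 0.05}
  ]
}}

```text
time_s: 17.2
tool_pos: [0.4278, -0.2025, 0.0211]
tool_rot: [[-0.992, 0.129, -0.005], [0.129, 0.992, 0.0], [0.005, -0.0, -1.0]]
wrist_force: [-11.5, -0.3, 7.7]
opening: 0.585
grip_force: 5.7
```

In the tool's units: 0.001 m is 0.0033, -0.0001 m is -0.0003.

>>> {"api": "drive_tool", "payload": {
  "rows": [
    {"translation": [0.0033,-0.0003,0],"angular": [0,0,0],"claw": 0.05},
    {"translation": [0.0033,-0.0003,0],"angular": [0,0,0],"claw": 0.05}
  ]
}}

```text
time_s: 17.37
tool_pos: [0.4279, -0.2025, 0.021]
tool_rot: [[-0.992, 0.129, -0.007], [0.129, 0.992, 0.0], [0.007, -0.001, -1.0]]
wrist_force: [-12.2, 0.6, 8.6]
opening: 0.583
grip_force: 6.1
```

>>> {"api": "drive_tool", "payload": {
  "rows": [
    {"translation": [-0.0333,0.0033,0.0033],"angular": [0,0,0],"claw": 0.05},
    {"translation": [-0.0933,0.01,0.0067],"angular": [0,0,0],"claw": 0.03},
    {"translation": [-0.0933,-0.0667,0.1],"angular": [0,0,0],"claw": 0},
    {"translation": [-0.0667,-0.1833,0.1667],"angular": [0,0,0],"claw": 0},
    {"translation": [0,-0.3,0.1667],"angular": [0,0,0],"claw": 0},
    {"translation": [0.0767,-0.3933,0.1667],"angular": [0,0,0],"claw": 0},
    {"translation": [0.0767,-0.3933,0.1667],"angular": [0,0,0],"claw": 0},
    {"translation": [0.0767,-0.3933,0.0833],"angular": [0,0,0],"claw": 0},
    {"translation": [0.0767,-0.3933,0.0333],"angular": [0,0,0],"claw": 0},
    {"translation": [0.0767,-0.3933,0.0167],"angular": [0,0,0],"claw": 0},
    {"translation": [0.0767,-0.3933,0.0167],"angular": [0,0,0],"claw": 0}
  ]
}}

```text
time_s: 18.28
tool_pos: [0.4533, -0.3201, 0.025]
tool_rot: [[-0.992, 0.128, -0.002], [0.128, 0.992, 0.002], [0.002, 0.002, -1.0]]
wrist_force: [-0.7, 0.7, 0.2]
opening: -0.001
grip_force: 0.0
```

In the tool's units: 0.0222 m is 0.074, 0.002 m is 0.0067.

>>> {"api": "drive_tool", "payload": {
  "rows": [
    {"translation": [0.0017,0.0133,0],"angular": [0,0,0],"claw": 0},
    {"translation": [0.0033,0.0267,0],"angular": [0,0,0],"claw": 0},
    {"translation": [0.005,0.04,0],"angular": [0,0,0],"claw": 0},
    {"translation": [0.0067,0.0533,0],"angular": [0,0,0],"claw": 0},
    {"translation": [0.008,0.0633,0],"angular": [0,0,0],"claw": 0},
    {"translation": [0.0087,0.0683,0],"angular": [0,0,0],"claw": 0},
    {"translation": [0.009,0.0717,0],"angular": [0,0,0],"claw": 0},
    {"translation": [0.0093,0.074,0],"angular": [0,0,0],"claw": 0},
    {"translation": [0.0093,0.074,0],"angular": [0,0,0],"claw": 0}
  ]
}}

```text
time_s: 19.03
tool_pos: [0.4573, -0.2987, 0.0265]
tool_rot: [[-0.992, 0.128, 0.0], [0.128, 0.992, -0.0], [-0.0, -0.0, -1.0]]
wrist_force: [0.6, -0.9, -0.6]
opening: -0.005
grip_force: 0.0
```

In the tool's units: 0.0015 m is 0.005, 0.001 m is 0.0033.

>>> {"api": "drive_tool", "payload": {
  "rows": [
    {"translation": [0.0003,0.0017,0],"angular": [0,0,0],"claw": 0},
    {"translation": [0.0003,0.0033,0],"angular": [0,0,0],"claw": 0},
    {"translation": [0.0007,0.005,0],"angular": [0,0,0],"claw": 0}
  ]
}}

```text
time_s: 19.28
tool_pos: [0.4574, -0.2974, 0.0264]
tool_rot: [[-0.992, 0.129, -0.0], [0.129, 0.992, 0.0], [0.0, 0.0, -1.0]]
wrist_force: [0.0, -0.6, 0.6]
opening: -0.001
grip_force: 0.0
```

In the tool's units: -0.002 m is -0.0067, -0.001 m is -0.0033.

>>> {"api": "drive_tool", "payload": {
  "rows": [
    {"translation": [0,0,-0.0033],"angular": [0,0,0],"claw": 0},
    {"translation": [0,0,-0.0067],"angular": [0,0,0],"claw": 0},
    {"translation": [0.0003,0.0023,-0.0067],"angular": [0,0,0],"claw": 0},
    {"translation": [0.0007,0.0047,-0.0067],"angular": [0,0,0],"claw": 0},
    {"translation": [0.0007,0.0067,-0.0067],"angular": [0,0,0],"claw": 0}
  ]
}}

```text
time_s: 19.7
tool_pos: [0.4576, -0.2955, 0.0244]
tool_rot: [[-0.992, 0.129, -0.0], [0.129, 0.992, -0.001], [0.0, -0.001, -1.0]]
wrist_force: [-0.2, -3.0, -1.7]
opening: 0.0
grip_force: 1.4
```

In the tool's units: 0.001 m is 0.0033, 0.0005 m is 0.0017.

>>> {"api": "drive_tool", "payload": {
  "rows": [
    {"translation": [0.0003,0.0017,0],"angular": [0,0,0],"claw": 0},
    {"translation": [0.0003,0.0033,0],"angular": [0,0,0],"claw": 0}
  ]
}}

```text
time_s: 19.87
tool_pos: [0.4576, -0.2954, 0.0244]
tool_rot: [[-0.992, 0.129, -0.001], [0.129, 0.992, -0.003], [0.0, -0.003, -1.0]]
wrist_force: [-0.9, -6.1, -3.8]
opening: 0.002
grip_force: 3.3
```

In the tool's units: 0.0008 m is 0.0027, 0.0004 m is 0.0013.

>>> {"api": "drive_tool", "payload": {
  "rows": [
    {"translation": [0,0.0013,0],"angular": [0,0,0],"claw": 0},
    {"translation": [0.0003,0.0027,0],"angular": [0,0,0],"claw": 0},
    {"translation": [0.0003,0.0027,0],"angular": [0,0,0],"claw": 0}
  ]
}}

```text
time_s: 20.12
tool_pos: [0.4576, -0.2952, 0.0245]
tool_rot: [[-0.992, 0.129, -0.001], [0.129, 0.992, -0.004], [0.0, -0.004, -1.0]]
wrist_force: [-0.5, -7.1, -3.2]
opening: -0.001
grip_force: 3.9
```

In the tool's units: 0.0012 m is 0.004, 0.001 m is 0.0033.

>>> {"api": "drive_tool", "payload": {
  "rows": [
    {"translation": [0.0003,0.0017,0],"angular": [0,0,0],"claw": 0},
    {"translation": [0.0003,0.0033,0],"angular": [0,0,0],"claw": 0},
    {"translation": [0.0003,0.004,0],"angular": [0,0,0],"claw": 0}
  ]
}}

```text
time_s: 20.37
tool_pos: [0.4578, -0.295, 0.0247]
tool_rot: [[-0.992, 0.13, -0.001], [0.13, 0.992, -0.006], [0.0, -0.006, -1.0]]
wrist_force: [-1.9, -11.2, -3.1]
opening: -0.001
grip_force: 5.6
```

In the tool's units: 0.0006 m is 0.002, 0.0003 m is 0.001.

>>> {"api": "drive_tool", "payload": {
  "rows": [
    {"translation": [0,0.001,0],"angular": [0,0,0],"claw": 0},
    {"translation": [0.0003,0.002,0],"angular": [0,0,0],"claw": 0},
    {"translation": [0.0003,0.002,0],"angular": [0,0,0],"claw": 0},
    {"translation": [0.0003,0.002,0],"angular": [0,0,0],"claw": 0}
  ]
}}

```text
time_s: 20.7
tool_pos: [0.4578, -0.2949, 0.0248]
tool_rot: [[-0.991, 0.13, -0.001], [0.13, 0.991, -0.007], [0.0, -0.007, -1.0]]
wrist_force: [-2.3, -12.0, -4.2]
opening: 0.002
grip_force: 6.2
```

In the tool's units: 0.0002 m is 0.0007.

>>> {"api": "drive_tool", "payload": {
  "rows": [
    {"translation": [0,0.0007,0],"angular": [0,0,0],"claw": 0},
    {"translation": [0,0.0007,0],"angular": [0,0,0],"claw": 0},
    {"translation": [0,0.0007,0],"angular": [0,0,0],"claw": 0},
    {"translation": [0,0.0007,0],"angular": [0,0,0],"claw": 0},
    {"translation": [0,0.0007,0],"angular": [0,0,0],"claw": 0},
    {"translation": [0,0.0007,0],"angular": [0,0,0],"claw": 0},
    {"translation": [0,0.0007,0],"angular": [0,0,0],"claw": 0},
    {"translation": [0,0.0007,0],"angular": [0,0,0],"claw": 0},
    {"translation": [0,0.0007,0],"angular": [0,0,0],"claw": 0},
    {"translation": [0,0.0007,0],"angular": [0,0,0],"claw": 0},
    {"translation": [0,0.0007,0],"angular": [0,0,0],"claw": 0},
    {"translation": [0,0.0007,0],"angular": [0,0,0],"claw": 0}
  ]
}}

```text
time_s: 21.7
tool_pos: [0.4578, -0.2948, 0.0249]
tool_rot: [[-0.991, 0.13, -0.001], [0.13, 0.991, -0.007], [0.0, -0.007, -1.0]]
wrist_force: [-2.5, -12.1, -3.4]
opening: -0.003
grip_force: 6.4
```

>>> {"api": "drive_tool", "payload": {
  "rows": [
    {"translation": [0,0,0],"angular": [0,0,0],"claw": 0},
    {"translation": [0,0,0],"angular": [0,0,0],"claw": 0},
    {"translation": [0,0,0],"angular": [0,0,0],"claw": 0},
    {"translation": [0,0,0],"angular": [0,0,0],"claw": 0}
  ]
}}

```text
time_s: 22.03
tool_pos: [0.4578, -0.2948, 0.0248]
tool_rot: [[-0.991, 0.13, -0.001], [0.13, 0.991, -0.007], [0.0, -0.007, -1.0]]
wrist_force: [-2.1, -12.2, -2.9]
opening: -0.001
grip_force: 6.4
```

Held about 1.7 s at roughly 12 N on the wrist, of which about 3 N is friction, leaving about 9 N at the screw. Now I'll withdraw and raise the leaf.

In the tool's units: 0.105 m is 0.35, 0.07 m is 0.2333.

>>> {"api": "drive_tool", "payload": {
  "rows": [
    {"translation": [-0.0007,-0.0067,0],"angular": [0,0,0],"claw": 0},
    {"translation": [-0.0023,-0.02,0],"angular": [0,0,0],"claw": 0},
    {"translation": [-0.0083,-0.0667,0],"angular": [0,0,0],"claw": 0},
    {"translation": [-0.0083,-0.0667,0.1167],"angular": [0,0,0],"claw": 0},
    {"translation": [-0.0083,-0.0667,0.2333],"angular": [0,0,0],"claw": 0.05},
    {"translation": [-0.0083,-0.0667,0.35],"angular": [0,0,0],"claw": 0.05},
    {"translation": [-0.0083,-0.0667,0.35],"angular": [0,0,0],"claw": 0.05}
  ]
}}

```text
time_s: 22.62
tool_pos: [0.4583, -0.314, 0.1368]
tool_rot: [[-0.992, 0.129, 0.009], [0.129, 0.992, -0.005], [-0.009, -0.004, -1.0]]
wrist_force: [-0.0, 0.3, 0.5]
opening: 0.415
grip_force: 0.0
```

In the tool's units: 0.218 m is 0.7267, -0.009 m is -0.03.

>>> {"api": "drive_tool", "payload": {
  "rows": [
    {"translation": [-0.0167,0.1167,0],"angular": [0,0,0],"claw": 0.05},
    {"translation": [-0.03,0.25,0],"angular": [0,0,0],"claw": 0.05},
    {"translation": [-0.04,0.3833,0],"angular": [0,0,0],"claw": 0.05},
    {"translation": [-0.05,0.5167,0],"angular": [0,0,0],"claw": 0.05},
    {"translation": [-0.0567,0.65,0],"angular": [0,0,0],"claw": 0.05},
    {"translation": [-0.06,0.7267,0],"angular": [0,0,0],"claw": 0.05},
    {"translation": [-0.06,0.7267,0],"angular": [0,0,0],"claw": 0.05},
    {"translation": [-0.06,0.7267,0],"angular": [0,0,0],"claw": 0.05}
  ]
}}

```text
time_s: 23.28
tool_pos: [0.4377, -0.0927, 0.1297]
tool_rot: [[-0.992, 0.126, 0.001], [0.126, 0.992, 0.0], [-0.001, 0.0, -1.0]]
wrist_force: [-0.1, -0.9, -0.4]
opening: 0.587
grip_force: 0.0
```

In the tool's units: -0.084 m is -0.28, -0.001 m is -0.0033.

>>> {"api": "drive_tool", "payload": {
  "rows": [
    {"translation": [-0.0033,-0.01,-0.0667],"angular": [0,0,0],"claw": 0.05},
    {"translation": [-0.0033,-0.01,-0.1333],"angular": [0,0,0],"claw": 0.05},
    {"translation": [-0.0033,-0.01,-0.2],"angular": [0,0,0],"claw": 0.05},
    {"translation": [-0.0033,-0.01,-0.25],"angular": [0,0,0],"claw": 0.05},
    {"translation": [-0.0033,-0.01,-0.28],"angular": [0,0,0],"claw": 0.05},
    {"translation": [-0.0033,-0.01,-0.28],"angular": [0,0,0],"claw": 0.05}
  ]
}}

```text
time_s: 23.78
tool_pos: [0.4353, -0.0972, 0.0436]
tool_rot: [[-0.992, 0.13, -0.003], [0.13, 0.992, 0.001], [0.003, 0.0, -1.0]]
wrist_force: [-0.1, -0.6, 0.0]
opening: 0.589
grip_force: 0.0
```

>>> {"api": "drive_tool", "payload": {
  "rows": [
    {"translation": [0,0,0],"angular": [0,0,0],"claw": 0.04},
    {"translation": [0,0,0],"angular": [0,0,0],"claw": 0.035},
    {"translation": [0,0,0],"angular": [0,0,0],"claw": 0.03},
    {"translation": [0,0,0],"angular": [0,0,0],"claw": 0.025},
    {"translation": [0,0,0],"angular": [0,0,0],"claw": 0.02},
    {"translation": [0,0,0],"angular": [0,0,0],"claw": 0.02},
    {"translation": [0,0,0],"angular": [0,0,0],"claw": 0.02}
  ],
  "grip_force": 20
}}

```text
time_s: 24.37
tool_pos: [0.4374, -0.0969, 0.0463]
tool_rot: [[-0.992, 0.128, 0.002], [0.128, 0.992, -0.001], [-0.002, -0.001, -1.0]]
wrist_force: [1.2, -2.9, 3.5]
opening: 0.321
grip_force: 22.2
```

In the tool's units: 0.0622 m is 0.2073, 0.058 m is 0.1933.

>>> {"api": "drive_tool", "payload": {
  "rows": [
    {"translation": [0.0007,0,0.0193],"angular": [0,0,0],"claw": 0.02},
    {"translation": [0.0027,-0.0003,0.0383],"angular": [0,0,0],"claw": 0.02},
    {"translation": [0.0057,-0.0007,0.0573],"angular": [0,0,0],"claw": 0.02},
    {"translation": [0.01,-0.0013,0.076],"angular": [0,0,0],"claw": 0.02},
    {"translation": [0.0153,-0.002,0.0943],"angular": [0,0,0],"claw": 0.02},
    {"translation": [0.022,-0.003,0.1123],"angular": [0,0,0],"claw": 0.02},
    {"translation": [0.03,-0.004,0.1297],"angular": [0,0,0],"claw": 0.02},
    {"translation": [0.039,-0.005,0.1467],"angular": [0,0,0],"claw": 0.02},
    {"translation": [0.049,-0.0063,0.163],"angular": [0,0,0],"claw": 0.02},
    {"translation": [0.0603,-0.0077,0.1787],"angular": [0,0,0],"claw": 0.02},
    {"translation": [0.072,-0.0093,0.1933],"angular": [0,0,0],"claw": 0.02},
    {"translation": [0.0853,-0.011,0.2073],"angular": [0,0,0],"claw": 0.02}
  ]
}}

```text
time_s: 25.37
tool_pos: [0.4618, -0.0998, 0.108]
tool_rot: [[-0.992, 0.129, -0.001], [0.129, 0.992, 0.0], [0.001, -0.0, -1.0]]
wrist_force: [-2.7, -3.9, -3.2]
opening: 0.322
grip_force: 20.6
```

In the tool's units: 0.0617 m is 0.2057, 0.056 m is 0.1867.

>>> {"api": "drive_tool", "payload": {
  "rows": [
    {"translation": [0.014,-0.0017,0.0133],"angular": [0,0,0],"claw": 0.02},
    {"translation": [0.0283,-0.0037,0.0253],"angular": [0,0,0],"claw": 0.02},
    {"translation": [0.044,-0.0057,0.0367],"angular": [0,0,0],"claw": 0.02},
    {"translation": [0.06,-0.0077,0.0467],"angular": [0,0,0],"claw": 0.02},
    {"translation": [0.077,-0.01,0.0557],"angular": [0,0,0],"claw": 0.02},
    {"translation": [0.0943,-0.012,0.0637],"angular": [0,0,0],"claw": 0.02},
    {"translation": [0.112,-0.0143,0.0703],"angular": [0,0,0],"claw": 0.02},
    {"translation": [0.1303,-0.0167,0.076],"angular": [0,0,0],"claw": 0.02},
    {"translation": [0.1487,-0.019,0.0803],"angular": [0,0,0],"claw": 0.02},
    {"translation": [0.1677,-0.0213,0.0833],"angular": [0,0,0],"claw": 0.02},
    {"translation": [0.1867,-0.024,0.0853],"angular": [0,0,0],"claw": 0.02},
    {"translation": [0.2057,-0.0263,0.086],"angular": [0,0,0],"claw": 0.02}
  ]
}}

```text
time_s: 26.37
tool_pos: [0.5248, -0.1075, 0.1339]
tool_rot: [[-0.992, 0.128, 0.001], [0.128, 0.992, 0.001], [-0.001, 0.001, -1.0]]
wrist_force: [-2.6, -0.4, 2.3]
opening: 0.321
grip_force: 20.2
```

In the tool's units: 0.09 m is 0.3, 0.01 m is 0.0333.

>>> {"api": "drive_tool", "payload": {
  "rows": [
    {"translation": [0.0167,-0.002,-0.0007],"angular": [0,0,0],"claw": 0.02},
    {"translation": [0.0333,-0.0043,-0.002],"angular": [0,0,0],"claw": 0.02},
    {"translation": [0.0333,-0.0043,-0.002],"angular": [0,0,0],"claw": 0.02},
    {"translation": [0.0333,-0.0043,-0.002],"angular": [0,0,0],"claw": 0.04},
    {"translation": [0.0333,-0.0043,-0.002],"angular": [0,0,0],"claw": 0.055},
    {"translation": [0.0333,-0.0043,-0.002],"angular": [0,0,0],"claw": 0.055},
    {"translation": [0.0333,-0.0043,0.0667],"angular": [0,0,0],"claw": 0.055},
    {"translation": [0.0333,-0.0043,0.1667],"angular": [0,0,0],"claw": 0.055},
    {"translation": [0.0333,-0.0043,0.3],"angular": [0,0,0],"claw": 0.055},
    {"translation": [0.0333,-0.0043,0.3],"angular": [0,0,0],"claw": 0.055}
  ]
}}

```text
time_s: 27.2
tool_pos: [0.5362, -0.1094, 0.2306]
tool_rot: [[-0.992, 0.128, 0.01], [0.128, 0.992, -0.002], [-0.01, -0.0, -1.0]]
wrist_force: [-0.2, -0.0, 1.2]
opening: 0.645
grip_force: 0.0
```

In the tool's units: -0.24 m is -0.8, 0.01 m is 0.0333.

>>> {"api": "drive_tool", "payload": {
  "rows": [
    {"translation": [-0.1,0.0667,0.0333],"angular": [0,0,0],"claw": 0.055},
    {"translation": [-0.2,0.1333,0.0667],"angular": [0,0,0],"claw": 0.055},
    {"translation": [-0.3,0.2,0.0667],"angular": [0,0,0],"claw": 0.055},
    {"translation": [-0.4,0.2667,0.0667],"angular": [0,0,0],"claw": 0.055},
    {"translation": [-0.5,0.3333,0.0667],"angular": [0,0,0],"claw": 0.055},
    {"translation": [-0.6333,0.4333,0.0667],"angular": [0,0,0],"claw": 0.055},
    {"translation": [-0.7333,0.5333,0.0667],"angular": [0,0,0],"claw": 0.055},
    {"translation": [-0.8,0.6667,0.0667],"angular": [0,0,0],"claw": 0.055},
    {"translation": [-0.8,0.6667,0.0667],"angular": [0,0,0],"claw": 0.055},
    {"translation": [-0.8,0.6667,0.0667],"angular": [0,0,0],"claw": 0.055}
  ]
}}

```text
time_s: 28.03
tool_pos: [0.2923, 0.0929, 0.2438]
tool_rot: [[-0.992, 0.123, 0.002], [0.123, 0.992, 0.001], [-0.002, 0.001, -1.0]]
wrist_force: [-0.7, 0.0, -0.5]
opening: 0.643
grip_force: 0.0
```

```bash
python3 - <<'E'
from bench import *
from h import *
d=get_image("side")
a=cv2.resize(d["frame"][180:330,170:290],None,fx=4,fy=4,interpolation=cv2.INTER_CUBIC)
cv2.imwrite("pics/g6.png",a)
o=get_obs();print(o["tool_pos"],o["wrist_force"])
E
```

```text
[0.2932702  0.09195663 0.24367458] [-0.68646924  0.6115566  -0.46808995]
```

View pics/g6.png

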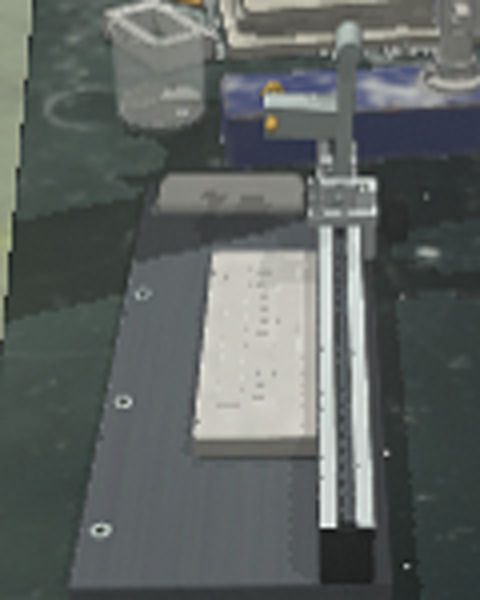

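The leaf is up and tilted back, with its bar at crop (347,35). The block lies flush along the fence at (195–318, 250–455), and the scraper and beaker have not moved.

```bash
python3 -c "
from bench import *
print(close_job())"
```

```text
the job is handed in; nothing more can be done
None
```

The job is handed in: the gauge block was held against the screw tip for about 1.7 s at an estimated 9 N. It was left flush along the fence, and the stop leaf is back up and clear.

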